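Close the terminal tray and change the feed over

TASK

Cover the open terminal tray with its loose oak cover board: hold the board at an angle, slip the tongue along its edge under the lip of the tray's groove, then lower it under control (do not let it drop) until it lies flat and fully home, centred side to side over the tray, and let go. With the cover on, move the nickel toggle from the side it leans to up to its upright centre-off position, pause there for about a second, then move it on fully to the other side. Leave the other things on the bench where they stand.

Things in the scene. Friction and masses are not known exactly. Their poses are not given: they have to be found in the camera images.
- tray: Fixed oak terminal tray, about 165 x 140 x 52 mm. Origin on the bench under the middle of its bay; x from the groove rail (-x, towards the robot) to the low far stop (+x), y along the groove, z up. The bay is 125 mm long, from the rail's face at x = -62.5 mm to the stop's face at x = +62.5 mm (stop's top z = 40 mm). Its sides are open above the ledges.
- seat (a point): Where the middle of the cover's underside belongs: x = 0, y = 0, z = 30 mm in the tray's frame, axes as the tray's. The cover rests on ledges at z = 30 mm on all four sides of a well 108 mm wide (y) with brass terminals below the ledges. Home, the cover has 2.5 mm play each way in x.
- groove (a point): Middle of the groove's mouth: x = -62.5, y = 0, z = 34 mm in the tray's frame, axes as the tray's. The groove opens to +x and runs the full 140 mm width; 22 mm deep (to x = -84.5 mm), floor at z = 22 mm, underside of its lip at z = 42.5 mm, top of the lip at z = 52 mm.
- cover: Loose oak board, 0.15 to 0.27 kg, lying flat on the bench right side up: 120 (x) x 130 (y) x 14 mm. A tongue along its -x edge, 126 mm wide and 6 mm thick (3 to 9 mm above the underside), stands out 16 mm. Origin: middle of the 120 x 130 mm underside; x away from the tongue, z up. It only goes in tilted, tongue end low (0.2 to 0.45 rad): laid flat, the tongue strikes the lip.
- tongue (a point): Middle of the tongue's end: x = -76, y = 0, z = 6 mm in the cover's frame. Tucked in and flat, it lies about 13 mm under the lip.
- tongue_root (a point): Middle of the board's lower edge on the tongue's side: x = -60, y = 0, z = 0 in the cover's frame. With the board tilted 0.35 rad the tongue is well in (about 10 mm under the lip) when this point is at x = -56, z = 31 to 32 mm in the tray's frame; then lower the far edge about it, easing this point to x = -60, z = 30 mm.
- handle (a point): Grasp point of the bar handle on the cover: x = 0, y = 0, z = 38 mm in the cover's frame, 24 mm above the board's top. The bar is 70 mm long along the cover's y, 14 mm thick along x, and rises 38 mm above the board's top.
- switch_board: Small fixed oak test board 100 x 80 x 22 mm carrying the toggle; a nickel plate and collar on it reach 30 mm above the bench. Origin: middle of its underside; x along the toggle's swing, z up. The toggle's pivot (axis along y) is at x = 0, y = 0, z = 30 mm. It stands on one side of the tray and the cover lies on the other; they may be swapped.
- toggle (a joint): Angle of the nickel toggle, rad: 0 = upright (centre off), -0.5 = leaning fully to the switch board's -x (towards the robot), +0.5 = fully to its +x. It starts near -0.5 and must end near +0.5. No spring, no detent: it stays where it is left; about 1.2 N at the knob moves it. A pinched knob can lag the fingers by 0.1 rad or so: overshoot a little.
- toggle_knob (a point): Centre of the round knob (16 mm diameter) at the toggle's tip, 55 mm from the pivot; the shaft below is 9 mm thick. At angle a it is at x = 55 sin a, y = 0, z = 30 + 55 cos a mm in the switch board's frame.
- insulator: Bystander: ribbed glass insulator, 52 mm diameter, 68 mm high; origin under its middle.
- earpiece: Bystander: chromed earpiece shell, 62 mm diameter, 24 mm high; origin under its middle.
- terminal_block: Bystander: brass terminal post block, 35 x 80 x 39 mm; origin under its middle.
- valve_base: Bystander: brown bakelite valve base, 44 mm diameter, about 50 mm high with its pins; origin under its middle.
There are look-alikes about, which are no part of the job. What is shaped like the switch_board but turquoise is not meant.

How it is judged (in metres and radians):
On the way, in this order (a step that is already met when the one before it is completed fails the run):
1. the board is held at an angle (over 0.12 rad) with its tongue's end at least 3 mm under the lip of the groove (angle between cover's own z axis and vertical above 0.12 rad and x of tongue in the frame of tray below -0.0655 m and z of tongue in the frame of tray between 0.018 and 0.0425 m and y of tongue in the frame of tray between -0.02 and 0.02 m), for 0.1 s.
2. the cover lies flat and home in the tray, let go (angle between cover's own z axis and vertical below 0.04 rad and z of cover in the frame of tray between 0.027 and 0.0335 m and x of cover in the frame of tray between -0.0045 and 0.0045 m and y of cover in the frame of tray between -0.01 and 0.01 m and x of tongue in the frame of tray below -0.0705 m and angle between the x axis of cover and the x axis of tray, either way round below 0.06 rad and contact force between the fingers and cover below 0.2 N), for 0.2 s.
3. with the cover on, the toggle rests at centre off (within 0.17 rad) for half a second (angle between cover's own z axis and vertical below 0.04 rad and z of cover in the frame of tray between 0.027 and 0.0335 m and x of cover in the frame of tray between -0.0045 and 0.0045 m and y of cover in the frame of tray between -0.01 and 0.01 m and x of tongue in the frame of tray below -0.0705 m and angle between the x axis of cover and the x axis of tray, either way round below 0.06 rad and value of joint toggle between -0.17 and 0.17 rad and velocity of joint toggle between -0.15 and 0.15 rad/s), for 0.5 s.
4. the toggle is fully over to the other side (value of joint toggle above 0.4 rad), for 0.1 s.
At the end, for the whole second after the job is handed in: The cover is released and at rest, flat (within 0.04 rad) on the tray's ledges (height within about 3 mm), its tongue under the lip, within 4.5 mm of home along the tray, 10 mm of the middle side to side and 0.06 rad of square; the toggle stays past +0.4 rad on the other side (all of step 2 and value of joint toggle above 0.4 rad and linear speed of cover below 0.02 m/s and velocity of joint toggle between -0.05 and 0.05 rad/s); the robot touches nothing.
It fails at once if the board is dropped into place (turns faster than 4.5 rad/s with its tongue in the groove) (x of tongue in the frame of tray below -0.0655 m and z of tongue in the frame of tray between 0.018 and 0.0425 m and y of tongue in the frame of tray between -0.03 and 0.03 m and angular speed of cover above 4.5 rad/s).
It fails at once if the glass insulator is disturbed (moved over 25 mm or tipped) (distance of insulator from where it was at the start of the episode above 0.025 m or angle between insulator's own z axis and vertical above 0.35 rad).
It fails at once if the earpiece shell is disturbed (moved over 25 mm or tipped) (distance of earpiece from where it was at the start of the episode above 0.025 m or angle between earpiece's own z axis and vertical above 0.35 rad).
It fails at once if the terminal block is disturbed (moved over 25 mm or tipped) (distance of terminal_block from where it was at the start of the episode above 0.025 m or angle between terminal_block's own z axis and vertical above 0.35 rad).
It fails at once if the valve base is disturbed (moved over 25 mm or tipped) (distance of valve_base from where it was at the start of the episode above 0.025 m or angle between valve_base's own z axis and vertical above 0.35 rad).
It also fails if it takes over 51 s, if anything falls off the work surface, if the arm or the gripper's body presses on something with over 40 N, if the wrist force passes 120 N, or if a joint passes its speed limit or range.

ROBOT

A 7-joint arm with a two-finger parallel gripper is mounted at the origin on the work surface. World frame = base frame: x ahead of the robot, y to its left, z up, the work surface at z = 0. Lengths are in mm, angles in rad, forces in N, time in s.
With the tool pointing down it reaches from about 400 to 875 mm from the base axis. Payload 4.4 kg.
Tool frame: the origin (TCP) lies midway between the tips of the shut fingers; the grasp point (between the pads) lies 19 mm behind it (ctrl.pinch_z is the distance from the TCP to the grasp point, in mm); z points along the fingers, y is the line along which they close (so a half turn about z gives the same grasp; the last joint's range is limited). The gripper opens to 85 mm and grips with 20 to 120 N. Pads are 22 mm wide; open, the fingers measure 114 mm over their backs; the gripper's body (76 mm by 85 mm) begins 54 mm behind the grasp point. The pads swing forward as they close: fully open they stand 13 mm farther back than shut.
Start: joints at [1.131, 0.628, 0.038, 1.517, -0.027, 0.996, -0.02], TCP at [237.379, -605.119, 231.313] pointing down, gripper open.
Joint ranges: [-3.06, 3.06], [-0.37, 2.12], [-1.25, 1.32], [0.18, 2.47], [-1.1, 4.24], [0.23, 1.98], [-2.94, 2.94]. Speed limits (rad/s): [2.57, 2.57, 3.14, 3.14, 3.14, 3.14, 3.14].

INTERFACE

Orientations are given as [roll, pitch, yaw] about the fixed x, y, z axes, in that order (R = Rz(yaw) Ry(pitch) Rx(roll)).
In Python, from cell import read_state, cams, order, ctrl gives the robot as it stands.
- The arm moves only by the tool move_arm, never from a script. Its argument "targets" is text: rows parted by semicolons, each of 7 numbers parted by spaces: the gripper's target within -1 to 1 (fully open at 1, half-way at 0, shut at -1), then the shift along the tool's x, y, z in cm, then the turn, a rotation vector about the tool's x, y, z in degrees. A call has 1 to 5 rows; each row shifts and turns the commanded pose from where the row before left it, along the tool's axes as they then stand; what a row does not reach is not made up. A row lasts 1/12 s, in which the tool goes at most 41.7 mm and 7.16 degrees, less where a joint would pass 70% of its speed; a pose out of reach is approached as far as the arm can. A call with a gripper value outside its range is refused whole. The fingers move at their own pace and stop on an object; the grip force is fixed at half the most. Time passes only in rows, so rows that do not move let the fingers close. It gives the time, the measured TCP pose, the force, the opening and the grip force at its end, in the units of the state.
- read_state(): the state, without advancing time (a new reading comes with each control period).
- cams.get_image(name): name is "scene" or "top" or "wrist"; returns a dict with "color" (420x560x3 uint8, red, green, blue), "fovy" (degrees; the focal length in pixels is half the picture's height over the tangent of half this angle, whatever the lens; pixels are square), "cx", "cy" (the principal point, pixels), "rvec" (rotation vector, rad) and "tvec" (3), from world to camera coordinates, as OpenCV has them. Camera axes: x right, y down, z forward; pixel columns grow to the right and rows downward; lengths in mm; the calibration is good to about 2 mm. A picture is of the moment at which its call begins. There is no depth.
- order.finish_job(): hands the job in; it is judged then, once.
The state is a dict: "clock": time; "qpos": joint angles; "qd": joint speeds; "tau": joint torques, N m; "eef_pos": TCP position; "tool_rot": TCP orientation; "force": force on the tool from outside, world axes, zero at the start; "torque": the same for the moment, N m; "width": finger opening in mm; "gripper_force": force on a finger pad.
Only numpy, scipy, OpenCV 4.12 (cv2) and the standard library are available. Lean on these libraries where they do the work, as an engineer would, in place of code of your own. Each camera call takes 0.05 s, during which the arm holds its last target. There are 200 camera calls.

## Working session

There is one attempt and no reset: what is moved stays moved. The work goes in short steps, Python scripts to look and compute and a tool call to move; the robot and the scene stay as the last step left them, time stands still between calls to the robot, and variables do not carry over. Pictures are saved under pics/ and viewed, at most 10 in all, crops included, and the job is handed in when it is done.

Besides the shell and the picture viewer there is one more tool, called after ">>>" as a command line: name --argument value ..., lists and objects as JSON in quotes. move_arm: Moves the arm, as the interface text tells. Its arguments: {"type":"object","properties":{"targets":{"type":"string"}},"required":["targets"]}

```bash
mkdir -p pics; ls
cat > h.py <<'E'
import numpy as np,cv2
from scipy.spatial.transform import Rotation as R
from cell import read_state,cams,order,ctrl
def grab(n,f=None):
    d=cams.get_image(n)
    if f: cv2.imwrite('pics/'+f,d['color'][:,:,::-1])
    return d
def cam(d):
    f=d['color'].shape[0]/2/np.tan(np.radians(d['fovy'])/2)
    K=np.array([[f,0,d['cx']],[0,f,d['cy']],[0,0,1.]])
    return K,cv2.Rodrigues(np.array(d['rvec'],float))[0],np.array(d['tvec'],float).reshape(3)
def ray(d,uv,z):
    K,Rm,t=cam(d); uv=np.atleast_2d(uv).astype(float)
    r=(Rm.T@np.linalg.inv(K)@np.c_[uv,np.ones(len(uv))].T).T
    c=-Rm.T@t
    return c+r*((z-c[2])/r[:,2])[:,None]
def proj(d,P):
    K,Rm,t=cam(d); p=(K@(Rm@np.atleast_2d(P).astype(float).T+t[:,None])).T
    return p[:,:2]/p[:,2:]
E
python3 - <<'E'
from h import *
import pickle
D={n:grab(n,n+'0.png') for n in('top','scene')}
pickle.dump(D,open('d0.pkl','wb'))
for n in D: print(n,-cam(D[n])[1].T@cam(D[n])[2],D[n]['fovy'])
s=read_state();print(s['eef_pos'],s['tool_rot'],s['width'],s['clock'],ctrl.pinch_z)
E
```

```text
pics
top [ 394.31168409   37.44433181 1414.35218425] 46.708474214189444
scene [ 985.35031038 -360.54246898  772.63656328] 55.054679050053245
[ 237.17986378 -604.58035467  230.50087015] [-3.13990479e+00  1.10225450e-05  3.73831671e-01] 85.3500556374011 0.1 18.700000000000003
```

View pics/top0.png

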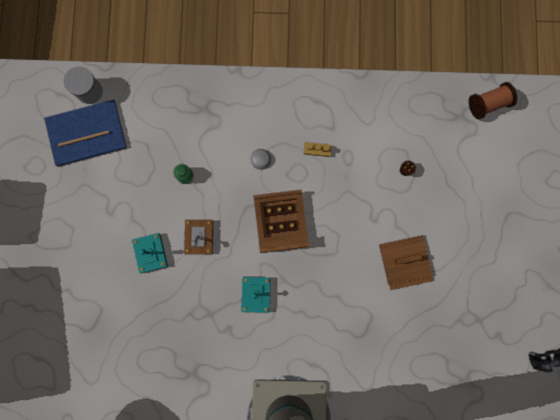

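View pics/scene0.png

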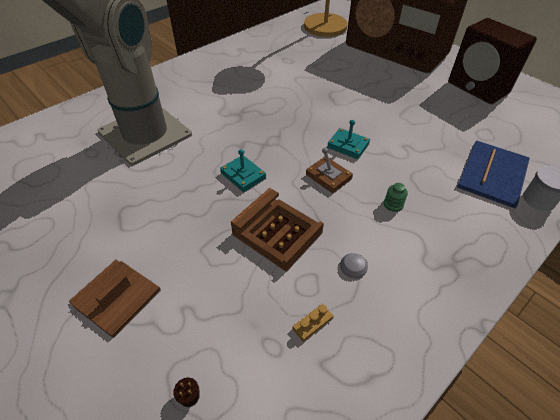

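The turquoise look-alikes are at top (150,253) and (256,295). The oak board with the nickel toggle at top (199,237), scene (328,172) fits the description. The cover is at top (407,262) and the tray at (281,221). I'll confirm all of these in one enlarged crop sheet.

Run:
```python
from h import *
import pickle
D=pickle.load(open('d0.pkl','rb'))
def c(n,u,v,w,h,W=400,H=300): return cv2.resize(D[n]['color'][v:v+h,u:u+w,::-1],(W,H),interpolation=cv2.INTER_CUBIC)
im=np.vstack([np.hstack([c('top',367,225,80,60),c('top',160,207,80,60)]),np.hstack([c('scene',60,250,120,90),c('scene',225,115,160,120)])])
cv2.imwrite('pics/crop.png',im)
img=D['top']['color']; hsv=cv2.cvtColor(img,cv2.COLOR_RGB2HSV)
m=((hsv[:,:,0]<20)&(hsv[:,:,1]>90)).astype(np.uint8); m[:80]=0
for ct in cv2.findContours(m,cv2.RETR_EXTERNAL,cv2.CHAIN_APPROX_NONE)[0]:
    if cv2.contourArea(ct)>100: print(cv2.contourArea(ct),cv2.minAreaRect(ct),cv2.boxPoints(cv2.minAreaRect(ct)).round(1).tolist())
```

```text
1985.5 ((406.36468505859375, 262.14117431640625), (46.64005661010742, 45.33847427368164), 77.47119140625) [[379.20001220703125, 244.3000030517578], [423.3999938964844, 234.5], [433.6000061035156, 280.0], [389.29998779296875, 289.79998779296875]]
884.5 ((198.0, 236.5), (33.0, 28.0), 90.0) [[184.0, 220.0], [212.0, 220.0], [212.0, 253.0], [184.0, 253.0]]
2665.5 ((280.9992370605469, 220.8270263671875), (57.57951354980469, 49.02091598510742), 83.41805267333984) [[253.39999389648438, 195.0], [302.0, 189.39999389648438], [308.6000061035156, 246.60000610351562], [260.0, 252.1999969482422]]
137.5 ((407.0, 167.5), (13.0, 14.0), 90.0) [[400.0, 161.0], [414.0, 161.0], [414.0, 174.0], [400.0, 174.0]]
914.0 ((492.7069091796875, 100.01722717285156), (23.95469856262207, 48.095096588134766), 68.19859313964844) [[465.8999938964844, 97.80000305175781], [510.6000061035156, 80.0], [519.5, 102.19999694824219], [474.79998779296875, 120.0999984741211]]
```

View pics/crop.png

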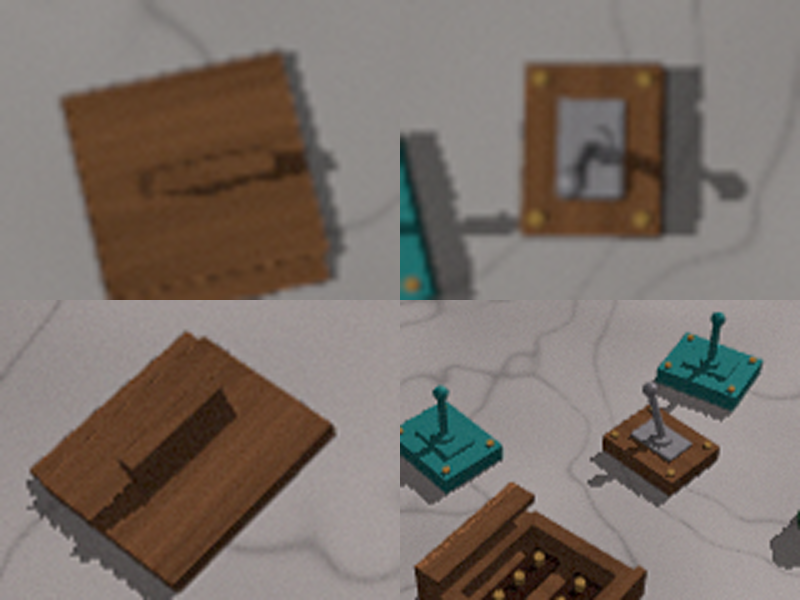

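The crops confirm it: cover at lower left with its tongue step on the robot side, and the oak switch board with its nickel toggle leaning towards the robot. The turquoise ones are decoys. Next I'll measure coarse poses and work out the move to a wrist view.

```bash
cat >> h.py <<'E'
def plan(p,Rt,n,Rc=None,pc=None):
    "rows: straight interpolation from current pose to p,Rt in n rows; prints average row per group"
    s=read_state(); p0=np.array(s['eef_pos']) if pc is None else pc; R0=R.from_euler('xyz',s['tool_rot']) if Rc is None else Rc
    rv=(R0.inv()*Rt).as_rotvec()
    for i in range(n):
        a=R0*R.from_rotvec(rv*i/n)
        print(np.round(np.r_[a.inv().apply((np.array(p)-p0)/n)/10,np.degrees(rv/n)],2))
def tool(psi,tilt=0): return R.from_euler('z',psi)*R.from_euler('x',np.pi)*R.from_euler('x',tilt)
E
python3 - <<'E'
from h import *
import pickle
D=pickle.load(open('d0.pkl','rb'));d=D['top']
for n,b,z in[('cover',[[379.2,244.3],[423.4,234.5],[433.6,280],[389.3,289.8]],14),('tray',[[253.4,195],[302,189.4],[308.6,246.6],[260,252.2]],46),('sw',[[184,220],[212,220],[212,253],[184,253]],22)]:
    P=ray(d,np.array(b)+[[0.3,0.3]],z)[:,:2]; print(n,P.round(1).tolist(),'mid',P.mean(0).round(1),'yaw',np.arctan2(*((P[0]+P[1]-P[2]-P[3])[::-1])).round(3),np.linalg.norm(P[0]-P[1]),np.linalg.norm(P[0]-P[3]))
for n,uv,z in[('insul',(183,174),40),('ear',(260,158),20),('tb',(318,149),35),('valve',(408,168),40)]: print(n,ray(d,[uv],z)[0].round())
w=grab('wrist','w0.png'); K,Rm,t=cam(w); c=-Rm.T@t; s=read_state()
T=R.from_euler('xyz',s['tool_rot']); print('camintool',T.inv().apply(c-s['eef_pos']),'axis',T.inv().apply(Rm[2]),w['fovy'])
E
```

```text
cover [[490.5, -252.8], [522.2, -381.3], [391.8, -409.6], [361.0, -282.0]] mid [ 441.4 -331.4] yaw 0.218 132.4140749928105 132.7727203274217
tray [[619.7, 113.2], [639.6, -24.8], [476.8, -46.7], [457.6, 89.5]] mid [548.4  32.8] yaw 0.139 139.4596316777237 163.76866960525754
sw [[545.6, 311.3], [547.7, 231.1], [453.0, 227.1], [451.1, 306.7]] mid [499.3 269. ] yaw 0.045 80.22923723313376 94.66211662636745
insul [677. 318.  40.]
ear [735. 100.  20.]
tb [763. -69.  35.]
valve [ 713. -330.   40.]
camintool [  76.40378417    1.25066331 -143.23011589] axis [-3.00117079e-01  7.91038275e-04  9.53902046e-01] 65.20922906036584
```

Run:
```python
from h import *
plan([548,33,262],tool(1.71),20)
```

```text
[ 2.61 -2.4  -0.15 -0.   -0.   -3.83]
[ 2.77 -2.22 -0.15 -0.   -0.   -3.83]
[ 2.91 -2.03 -0.15 -0.   -0.   -3.83]
[ 3.04 -1.83 -0.15 -0.   -0.   -3.83]
[ 3.15 -1.63 -0.15 -0.   -0.   -3.83]
[ 3.25 -1.41 -0.15 -0.   -0.   -3.83]
[ 3.34 -1.19 -0.16 -0.   -0.   -3.83]
[ 3.41 -0.97 -0.16 -0.   -0.   -3.83]
[ 3.47 -0.74 -0.16 -0.   -0.   -3.83]
[ 3.51 -0.5  -0.16 -0.   -0.   -3.83]
[ 3.54 -0.27 -0.16 -0.   -0.   -3.83]
[ 3.55 -0.03 -0.16 -0.   -0.   -3.83]
[ 3.54  0.21 -0.16 -0.   -0.   -3.83]
[ 3.52  0.44 -0.16 -0.   -0.   -3.83]
[ 3.48  0.68 -0.16 -0.   -0.   -3.83]
[ 3.43  0.91 -0.16 -0.   -0.   -3.83]
[ 3.36  1.13 -0.16 -0.   -0.   -3.83]
[ 3.28  1.36 -0.16 -0.   -0.   -3.83]
[ 3.18  1.57 -0.16 -0.   -0.   -3.83]
[ 3.07  1.78 -0.16 -0.   -0.   -3.83]
```

>>> move_arm --targets "1 2.6 -2.4 -0.15 0 0 -3.8; 1 2.8 -2.2 -0.15 0 0 -3.8; 1 2.9 -2 -0.15 0 0 -3.8; 1 3 -1.8 -0.15 0 0 -3.8; 1 3.1 -1.6 -0.15 0 0 -3.8"

```text
clock: 0.57
eef_pos: [315.6, -445.4, 238.7]
tool_rot: [-3.141, -0.0, 0.709]
force: [0.1, -1.1, 0.1]
width: 85.4
gripper_force: 0.0
```

>>> move_arm --targets "1 3.2 -1.4 -0.15 0 0 -3.8; 1 3.3 -1.2 -0.15 0 0 -3.8; 1 3.4 -1 -0.15 0 0 -3.8; 1 3.5 -0.7 -0.15 0 0 -3.8; 1 3.5 -0.5 -0.15 0 0 -3.8"

```text
clock: 0.98
eef_pos: [393.3, -287.0, 246.4]
tool_rot: [3.142, 0.0, 1.04]
force: [1.3, 0.3, 0.6]
width: 85.2
gripper_force: 0.0
```

>>> move_arm --targets "1 3.5 -0.3 -0.15 0 0 -3.8; 1 3.5 0 -0.15 0 0 -3.8; 1 3.5 0.2 -0.15 0 0 -3.8; 1 3.5 0.4 -0.15 0 0 -3.8; 1 3.5 0.7 -0.15 0 0 -3.8"

```text
clock: 1.4
eef_pos: [470.9, -129.1, 253.9]
tool_rot: [-3.141, 0.0, 1.372]
force: [0.7, -0.2, -0.6]
width: 85.3
gripper_force: 0.0
```

>>> move_arm --targets "1 3.4 0.9 -0.15 0 0 -3.8; 1 3.4 1.1 -0.15 0 0 -3.8; 1 3.3 1.4 -0.15 0 0 -3.8; 1 3.2 1.6 -0.15 0 0 -3.8; 1 3 1.8 -0.15 0 0 -3.8"

```text
clock: 1.82
eef_pos: [550.7, 29.7, 261.3]
tool_rot: [-3.141, 0.0, 1.704]
force: [1.2, 0.1, 0.7]
width: 85.2
gripper_force: 0.0
```

Run:
```python
from h import *
import pickle
w=grab('wrist','w1.png'); pickle.dump(w,open('w1.pkl','wb'))
s=read_state();print(s['clock'],s['eef_pos'],s['tool_rot'],s['qpos'])
```

```text
1.8667 [554.02991111  38.70607057 262.04701209] [ 3.13555384 -0.00703254  1.71501712] [ 0.15816489  0.47850653 -0.40753195  1.74410003  0.21685488  0.95766066
 -0.18851521]
```

View pics/w1.png

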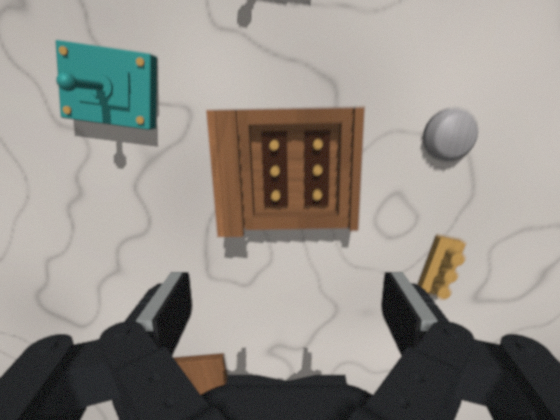

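The wrist view shows the tray with its rail on the left (u about 208-244) and its stop's outer edge at u about 360. Turquoise is at upper left, and the earpiece and terminal block are to the right. I'll measure from a settled frame.

Run:
```python
from h import *
w=grab('wrist'); s=read_state(); print(s['eef_pos'],s['tool_rot'],s['clock'])
img=w['color']; hsv=cv2.cvtColor(img,cv2.COLOR_RGB2HSV)
m=((hsv[:,:,0]<20)&(hsv[:,:,1]>80)).astype(np.uint8); m[:, :150]=0;m[300:]=0;m[:60]=0
cs=cv2.findContours(m,cv2.RETR_EXTERNAL,cv2.CHAIN_APPROX_NONE)[0]
c=max([c for c in cs if c[:,0,0].mean()<400],key=cv2.contourArea); print(cv2.contourArea(c))
p=cv2.approxPolyDP(c,4,True)[:,0]; print(p.tolist())
for z in(40,52): print(z,ray(w,p,z)[:,:2].round(1).tolist())
g=cv2.cvtColor(img,cv2.COLOR_RGB2GRAY)
for v in(117,230): print(v,g[v-1:v+2,200:375].mean(0).round().astype(int).tolist())
cv2.imwrite('pics/w2c.png',cv2.resize(img[95:250,195:375,::-1],(720,600),interpolation=cv2.INTER_CUBIC))
import pickle;pickle.dump(w,open('w2.pkl','wb'))
```

```text
[552.33465315  35.47236077 261.65025898] [ 3.13809181 -0.00501147  1.71050121] 1.9167
17355.5
[[202, 121], [213, 244], [236, 244], [237, 235], [350, 238], [355, 119]]
40 [[456.8, 89.4], [479.7, -51.0], [507.0, -47.1], [507.1, -35.4], [641.2, -20.1], [619.0, 115.2]]
52 [[459.6, 90.2], [481.8, -45.7], [508.2, -41.9], [508.2, -30.6], [638.0, -15.8], [616.4, 115.1]]
117 [189, 188, 187, 187, 183, 184, 182, 183, 182, 180, 181, 181, 179, 178, 177, 180, 179, 179, 178, 178, 179, 180, 180, 180, 178, 178, 177, 177, 178, 177, 177, 176, 176, 177, 177, 176, 176, 175, 175, 175, 175, 173, 173, 173, 174, 173, 174, 173, 172, 171, 171, 169, 170, 171, 171, 172, 171, 172, 169, 168, 168, 168, 167, 167, 166, 166, 167, 167, 168, 167, 166, 167, 167, 166, 165, 164, 162, 163, 163, 163, 164, 164, 164, 163, 161, 163, 160, 161, 162, 162, 160, 161, 160, 159, 161, 160, 159, 157, 158, 158, 158, 159, 157, 159, 160, 157, 158, 158, 156, 156, 157, 156, 157, 155, 155, 155, 157, 156, 156, 157, 156, 155, 157, 155, 153, 153, 151, 149, 144, 142, 143, 143, 147, 149, 155, 155, 155, 157, 156, 155, 154, 155, 156, 155, 154, 155, 
[... 196 characters left out ...]
64, 138, 119, 114, 120, 119, 121, 115, 107, 100, 99, 100, 99, 95, 93, 93, 93, 95, 97, 97, 96, 98, 101, 100, 97, 95, 86, 72, 62, 68, 83, 91, 92, 92, 92, 93, 92, 92, 96, 96, 96, 97, 97, 99, 96, 97, 96, 97, 97, 96, 94, 96, 97, 95, 96, 96, 95, 97, 94, 95, 95, 96, 96, 94, 96, 94, 94, 95, 96, 96, 94, 95, 95, 96, 96, 95, 95, 95, 93, 94, 93, 93, 91, 90, 89, 87, 88, 87, 87, 89, 88, 86, 87, 86, 84, 86, 87, 86, 87, 87, 89, 84, 86, 88, 90, 86, 88, 88, 88, 86, 87, 89, 87, 89, 89, 89, 90, 89, 90, 90, 90, 89, 90, 91, 92, 93, 92, 93, 92, 92, 91, 85, 73, 63, 73, 86, 92, 92, 93, 94, 96, 105, 137, 171, 189, 192, 194, 192, 193, 193, 193, 193, 192, 193, 190, 189, 182, 177, 175, 174, 177, 181, 186, 188, 189, 191]
```

View pics/w2c.png

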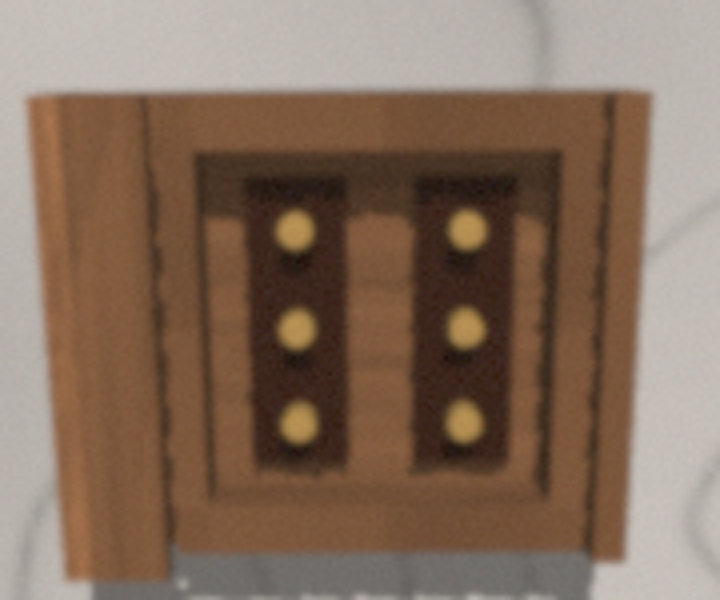

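The enlarged tray shows the rail-face edge running from crop (147,97) to (172,578), and the stop-face edge from (612,97) to (594,555).

Run:
```python
from h import *
import pickle
w=pickle.load(open('w2.pkl','rb'))
f=lambda q:np.array(q,float)*[.25,155/600]+[195-.4,95-.4]
A=ray(w,f([(148,97),(172,578)]),52)[:,:2]; B=ray(w,f([(613,95),(595,558)]),40)[:,:2]
C=ray(w,f([(652,92),(625,561)]),40)[:,:2]; L=ray(w,f([(28,97),(65,580)]),52)[:,:2]
for n,P in zip('ABCL',(A,B,C,L)): print(n,P.round(1).tolist(),np.linalg.norm(P[0]-P[1]).round(1),np.arctan2(-(P[0]-P[1])[0],(P[0]-P[1])[1]).round(4))
print('bay',np.linalg.norm(A.mean(0)-B.mean(0)),'centre',(A.mean(0)+B.mean(0))/2, 'yaw', np.arctan2(*(B.mean(0)-A.mean(0))[::-1]), 'tot',np.linalg.norm(L.mean(0)-C.mean(0)))
# scene & top cross-check of rail corners
D=pickle.load(open('d0.pkl','rb'))
# plan to cover hover
plan([449,-330,215],tool(1.79),11)
```

```text
A [[489.8, 96.0], [510.0, -41.5]] 138.9 0.146
B [[611.4, 113.9], [633.5, -22.2]] 137.9 0.1612
C [[621.6, 116.2], [642.6, -21.9]] 139.7 0.1511
L [[459.1, 91.5], [479.4, -46.5]] 139.5 0.1459
bay 123.94653920283729 centre [561.17955507  36.54908595] yaw 0.1510776668643631 tot 164.74636756552357
[-3.16 -1.39  0.4   0.02 -0.03 -0.41]
[-3.15 -1.42  0.41  0.02 -0.03 -0.41]
[-3.14 -1.44  0.41  0.02 -0.03 -0.41]
[-3.13 -1.46  0.41  0.02 -0.03 -0.41]
[-3.12 -1.48  0.41  0.02 -0.03 -0.41]
[-3.11 -1.51  0.41  0.02 -0.03 -0.41]
[-3.1  -1.53  0.41  0.02 -0.03 -0.41]
[-3.09 -1.55  0.42  0.02 -0.03 -0.41]
[-3.07 -1.57  0.42  0.02 -0.03 -0.41]
[-3.06 -1.6   0.42  0.02 -0.03 -0.41]
[-3.05 -1.62  0.42  0.02 -0.03 -0.41]
```

>>> move_arm --targets "1 -3.2 -1.4 0.4 0 0 -0.4; 1 -3.2 -1.4 0.4 0 0 -0.4; 1 -3.1 -1.4 0.4 0 0 -0.4; 1 -3.1 -1.5 0.4 0 0 -0.4; 1 -3.1 -1.5 0.4 0 0 -0.4"

```text
clock: 2.33
eef_pos: [500.3, -139.5, 241.0]
tool_rot: [-3.141, 0.0, 1.735]
force: [0.3, -0.5, -0.4]
width: 85.7
gripper_force: 0.0
```

>>> move_arm --targets "1 -3.1 -1.5 0.4 0 0 -0.4; 1 -3.1 -1.5 0.4 0 0 -0.4; 1 -3.1 -1.6 0.4 0 0 -0.4; 1 -3.1 -1.6 0.4 0 0 -0.4; 1 -3.1 -1.6 0.4 0 0 -0.4"

```text
clock: 2.75
eef_pos: [450.7, -306.0, 221.0]
tool_rot: [-3.141, -0.0, 1.769]
force: [0.3, 0.8, 0.2]
width: 85.5
gripper_force: 0.0
```

>>> move_arm --targets "1 -3 -1.6 0.4 0 0 -0.4; 1 0 0 0 0 0 0; 1 0 0 0 0 0 0; 1 0 0 0 0 0 0"

```text
clock: 3.08
eef_pos: [442.2, -336.3, 217.1]
tool_rot: [3.142, -0.001, 1.776]
force: [0.9, 0.3, -0.0]
width: 85.6
gripper_force: 0.0
```

Run:
```python
from h import *
import pickle
w=grab('wrist','w3.png'); pickle.dump(w,open('w3.pkl','wb'))
s=read_state();print(s['clock'],s['eef_pos'],s['tool_rot'])
img=w['color']; hsv=cv2.cvtColor(img,cv2.COLOR_RGB2HSV)
m=((hsv[:,:,0]<20)&(hsv[:,:,1]>80)).astype(np.uint8)
c=max(cv2.findContours(m,cv2.RETR_EXTERNAL,cv2.CHAIN_APPROX_NONE)[0],key=cv2.contourArea)
p=cv2.approxPolyDP(c,4,True)[:,0]
for q,P in zip(p,ray(w,p,14)): print(q,P.round(1))
x,y,a,b=cv2.boundingRect(c);print(x,y,a,b)
cv2.imwrite('pics/w3c.png',cv2.resize(img[y-5:y+b+5,x-5:x+a+5,::-1],(4*(a+10),4*(b+10)) if b<140 else None,fx=3,fy=3,interpolation=cv2.INTER_CUBIC))
```

```text
3.1333 [ 442.73501195 -335.53216632  217.3148175 ] [ 3.14118422e+00 -8.42217763e-04  1.77805247e+00]
[351 114] [ 491.8 -253.9   14. ]
[221 119] [ 363.9 -285.7   14. ]
[230 231] [ 391.6 -404.    14. ]
[347 231] [ 520.6 -377.    14. ]
221 113 131 122
```

View pics/w3.png

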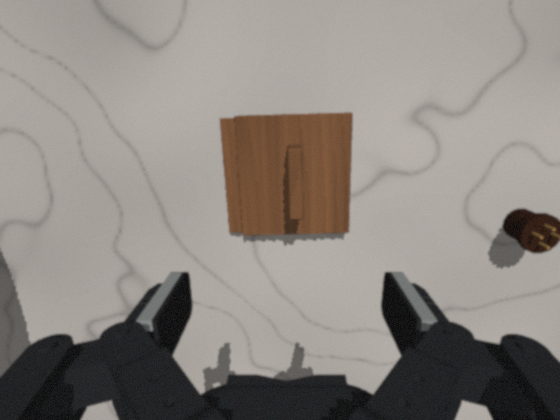

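Run:
```python
from h import *
import pickle
w=pickle.load(open('w3.pkl','rb'))
img=w['color']; g=cv2.GaussianBlur(cv2.cvtColor(img,cv2.COLOR_RGB2HSV)[:,:,1].astype(float),(0,0),.8)
def edge(fix,rng,axis):
    out=[]
    for k in fix:
        l=g[k,rng[0]:rng[1]] if axis==0 else g[rng[0]:rng[1],k]
        d=np.abs(np.diff(l));i=np.argmax(d)
        o=rng[0]+i+.5+(np.nan_to_num((d[i-1]-d[i+1])/(2*(d[i-1]-2*d[i]+d[i+1]))) if 0<i<len(d)-1 else 0)
        out.append((o,k) if axis==0 else (k,o))
    return np.array(out)
def line(P):
    vx,vy,x,y=cv2.fitLine(P.astype(np.float32),cv2.DIST_HUBER,0,.01,.01).ravel(); return np.array([x,y]),np.array([vx,vy])
E={}
for n,f,r,a,z in[('right',range(125,222),(340,362),0,14),('far',range(250,340),(106,122),1,14),('near',range(250,335),(226,242),1,14),('tongue',range(130,220),(214,236),0,9)]:
    P=ray(w,edge(f,r,a),z)[:,:2]; c,v=line(P); E[n]=(c,v); print(n,c.round(1),np.degrees(np.arctan2(v[1],v[0])).round(2))
yaw=np.arctan2(E['right'][1][1],E['right'][1][0]); yaw=(yaw+np.pi)%np.pi-np.pi/2; print('yaw',yaw)
for yw in (yaw,):
    ex=np.array([np.cos(yw),np.sin(yw)]);ey=np.array([-ex[1],ex[0]])
    print('x',E['right'][0]@ex,E['tongue'][0]@ex,'y',E['far'][0]@ey,E['near'][0]@ey)
    cx=((E['right'][0]@ex-60)+(E['tongue'][0]@ex+76))/2; cy=(E['far'][0]@ey+E['near'][0]@ey)/2
    print('centre',ex*cx+ey*cy)
print('handle top',ray(w,[(288,146),(302,146),(302.5,220),(288.5,220),(295,183)],52).round(1))
```

```text
right [ 506.3 -313.3] -76.63
far [ 441.4 -264.6] 13.46
near [ 464.4 -392. ] 13.34
tongue [ 375.4 -343.2] -76.64
yaw 0.23330426
x 420.15735 285.93033 y -359.46866 -488.7636
centre [ 449.31528 -329.1549 ]
handle top [[ 435.  -294.3   52. ]
 [ 447.7 -291.6   52. ]
 [ 464.  -362.2   52. ]
 [ 450.4 -365.    52. ]
 [ 448.8 -327.1   52. ]]
```

Run:
```python
from h import *
plan([449.3,-329.2,22],tool(1.804),6)
```

```text
[ 0.08  0.13  3.26  0.   -0.01 -0.25]
[ 0.08  0.13  3.26  0.   -0.01 -0.25]
[ 0.08  0.13  3.26  0.   -0.01 -0.25]
[ 0.08  0.13  3.26  0.   -0.01 -0.25]
[ 0.08  0.13  3.26  0.   -0.01 -0.25]
[ 0.08  0.13  3.26  0.   -0.01 -0.25]
```

>>> move_arm --targets "1 0.2 0.3 3 0 0 -0.5; 1 0.2 0.3 3 0 0 -0.5; 1 0.1 0.2 3 0 0 -0.5; 1 0 0 3 0 0 0; 1 0 0 3 0 0 0"

```text
clock: 3.55
eef_pos: [450.5, -328.2, 66.6]
tool_rot: [3.14, 0.0, 1.806]
force: [0.5, -1.1, 0.2]
width: 85.6
gripper_force: 0.0
```

>>> move_arm --targets "1 0 0 2.5 0 0 0; 1 0 0 2 0 0 0; 1 0 0 0 0 0 0; 1 0 0 0 0 0 0"

```text
clock: 3.88
eef_pos: [449.5, -328.3, 22.0]
tool_rot: [-3.141, -0.002, 1.806]
force: [-0.0, -0.8, 0.6]
width: 85.4
gripper_force: 0.0
```

>>> move_arm --targets "-1 0 0 0.2 0 0 0; -1 0 0 0 0 0 0; -1 0 0 0 0 0 0; -1 0 0 0 0 0 0; -1 0 0 0 0 0 0"

```text
clock: 4.3
eef_pos: [449.6, -330.4, 21.1]
tool_rot: [3.141, 0.001, 1.803]
force: [0.0, 0.5, -0.1]
width: 25.7
gripper_force: 0.0
```

>>> move_arm --targets "-1 0 0 0 0 0 0; -1 0 0 0 0 0 0; -1 0 0 0 0 0 0; -1 0 0 0 0 0 0; -1 0 0 0 0 0 0"

```text
clock: 4.72
eef_pos: [449.6, -330.4, 21.0]
tool_rot: [3.141, 0.001, 1.803]
force: [-1.0, 0.2, 5.6]
width: 13.0
gripper_force: 59.8
```

```bash
cat >> h.py <<'E'
C=np.array([561.2,36.5]); YT=.149
def tcp(root,th,yo=-1.3,h=21.,Y=None):
    c,s=np.cos(th),np.sin(th); X=root[0]+60*c-h*s; Z=root[1]+60*s+h*c
    e=np.array([np.cos(YT),np.sin(YT)]); return np.r_[C+e*X+yo*np.array([-e[1],e[0]]),Z]
E
python3 - <<'E'
from h import *
p=tcp((-56+40*.939,31.5+40*.343),.35); print(p)
plan(p+[0,0,35],tool(YT+np.pi/2,-.35),14,Rc=tool(1.803),pc=np.array([449.6,-330.4,121]))
E
```

```text
[591.77409923  39.77499005  85.52069542]
[ 2.34  1.6   0.   -1.43 -0.06  0.34]
[ 2.35  1.58  0.04 -1.43 -0.06  0.34]
[ 2.36  1.57  0.08 -1.43 -0.06  0.34]
[ 2.37  1.55  0.11 -1.43 -0.06  0.34]
[ 2.38  1.53  0.15 -1.43 -0.06  0.34]
[ 2.39  1.52  0.19 -1.43 -0.06  0.34]
[ 2.39  1.5   0.22 -1.43 -0.06  0.34]
[ 2.4   1.48  0.26 -1.43 -0.06  0.34]
[ 2.41  1.46  0.29 -1.43 -0.06  0.34]
[ 2.42  1.43  0.32 -1.43 -0.06  0.34]
[ 2.43  1.41  0.36 -1.43 -0.06  0.34]
[ 2.44  1.39  0.39 -1.43 -0.06  0.34]
[ 2.45  1.36  0.42 -1.43 -0.06  0.34]
[ 2.46  1.34  0.45 -1.43 -0.06  0.34]
```

>>> move_arm --targets "-1 0 0 -1 0 0 0; -1 0 0 -2 0 0 0; -1 0 0 -2.5 0 0 0; -1 0 0 -2.5 0 0 0; -1 0 0 -2 0 0 0"

```text
clock: 5.13
eef_pos: [449.2, -330.0, 122.2]
tool_rot: [3.141, 0.0, 1.803]
force: [-0.0, -0.9, -1.5]
width: 12.7
gripper_force: 58.6
```

>>> move_arm --targets "-1 2.3 1.6 0 -1.4 0 0.3; -1 2.3 1.6 0 -1.4 0 0.3; -1 2.4 1.6 0.1 -1.4 0 0.3; -1 2.4 1.5 0.1 -1.4 0 0.3; -1 2.4 1.5 0.1 -1.4 0 0.3"

```text
clock: 5.55
eef_pos: [499.2, -196.6, 121.5]
tool_rot: [3.019, -0.002, 1.776]
force: [0.1, 0.0, -2.7]
width: 13.5
gripper_force: 58.7
```

>>> move_arm --targets "-1 2.4 1.5 0.2 -1.4 0 0.3; -1 2.4 1.5 0.2 -1.4 0 0.3; -1 2.4 1.5 0.3 -1.4 0 0.3; -1 2.4 1.5 0.3 -1.4 0 0.3; -1 2.4 1.4 0.3 -1.4 0 0.3"

```text
clock: 5.97
eef_pos: [549.8, -64.2, 121.5]
tool_rot: [2.897, -0.007, 1.751]
force: [0.3, 0.3, -1.6]
width: 13.3
gripper_force: 58.7
```

>>> move_arm --targets "-1 2.4 1.4 0.3 -1.5 0 0.4; -1 2.4 1.4 0.4 -1.5 0 0.4; -1 2.4 1.4 0.4 -1.5 0 0.4; -1 2.4 1.3 0.4 -1.5 0 0.4; -1 0 0 0 0 0 0"

```text
clock: 6.38
eef_pos: [572.2, -0.2, 120.6]
tool_rot: [2.841, -0.01, 1.74]
force: [-0.2, 0.7, -1.7]
width: 12.8
gripper_force: 58.7
```

>>> move_arm --targets "-1 0 0 0 0 0 0; -1 0 0 0 0 0 0"

```text
clock: 6.55
eef_pos: [570.9, -6.1, 119.9]
tool_rot: [2.845, -0.005, 1.734]
force: [-0.1, -0.2, -1.3]
width: 13.1
gripper_force: 58.7
```

Run:
```python
from h import *
import pickle
w=grab('wrist','w4.png'); sc=grab('scene','s4.png'); pickle.dump((w,sc),open('w4.pkl','wb'))
s=read_state();print(s['clock'],s['eef_pos'],s['tool_rot'],s['force'])
p=tcp((-56+40*.939,31.5+40*.343),.35)
plan(p,tool(YT+np.pi/2,-.35),1)
im=np.hstack([w['color'][:,80:480,::-1],sc['color'][120:330,180:380,::-1].repeat(2,0).repeat(2,1)]); cv2.imwrite('pics/j4.png',im)
```

```text
6.65 [571.1744131   -6.54040648 119.91493614] [ 2.84433152 -0.00524458  1.73283437] [-0.40428259 -1.16398679 -1.43921602]
[ 4.22  1.64  4.12 -3.02 -0.52  0.61]
```

View pics/j4.png

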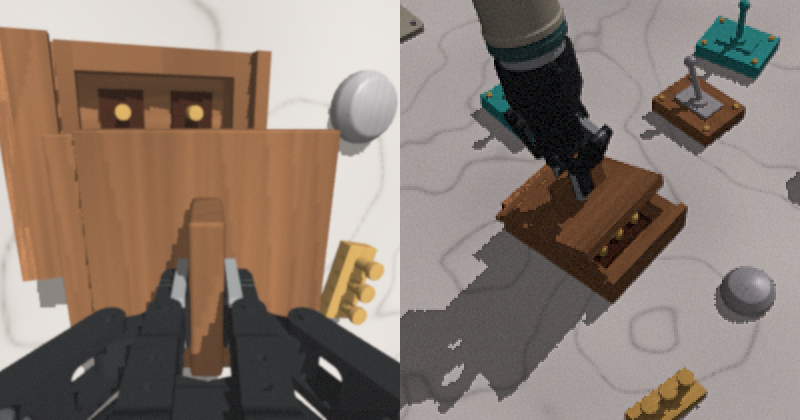

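The board is held tilted, tongue to the left, about 42 mm short in y because some rows were speed-clipped. I'll close the remainder.

>>> move_arm --targets "-1 1.4 0.5 0.4 -1 -0.2 0.2; -1 1.4 0.5 0.4 -1 -0.2 0.2; -1 1.4 0.6 0.4 -1 -0.1 0.2; -1 0 0 1 0 0 0; -1 0 0 1 0 0 0"

```text
clock: 7.07
eef_pos: [590.0, 38.6, 95.4]
tool_rot: [2.793, -0.001, 1.724]
force: [-0.6, 0.3, -1.8]
width: 13.0
gripper_force: 58.7
```

>>> move_arm --targets "-1 0 0 0 0 0 0; -1 0 0 0 0 0 0"

```text
clock: 7.23
eef_pos: [589.3, 37.3, 94.8]
tool_rot: [2.795, -0.001, 1.722]
force: [-0.3, -0.5, -1.7]
width: 13.4
gripper_force: 58.6
```

```bash
cat > nxt.py <<'E'
from h import *
import sys
d,th=float(sys.argv[1]),float(sys.argv[2]); s=read_state()
print(s['clock'],np.round(s['eef_pos'],1),np.round(s['force'],1))
r=(-56+d*np.cos(.35),31.5+d*np.sin(.35)) if th>.34 else (-56-4*(1-th/.35),31.5-1.5*(1-th/.35))
plan(tcp(r,th),tool(YT+np.pi/2,-th),1)
# where the root is now, tray frame
T=R.from_euler('xyz',s['tool_rot']); q=np.array(s['eef_pos'])+T.apply([1.3,-60,21])-[*C,0]
print('root tray',(R.from_euler('z',-YT).apply(q)).round(1),'tilt',np.arctan2(T.as_matrix()[2,1],np.hypot(*T.as_matrix()[:2,1])).round(3),'yaw',(np.arctan2(T.as_matrix()[1,1],T.as_matrix()[0,1])-YT).round(3))
E
python3 nxt.py 40 .35; python3 nxt.py 0 .35
```

```text
7.2333 [589.3  37.3  94.8] [-0.3 -0.5 -1.7]
[ 0.21 -0.05  0.97 -0.2  -0.08  0.08]
root tray [-21.4  -2.2  54.6] tilt 0.346 yaw 0.002
7.2333 [589.3  37.3  94.8] [-0.3 -0.5 -1.7]
[ 0.22 -4.05  0.98 -0.2  -0.08  0.08]
root tray [-21.4  -2.2  54.6] tilt 0.346 yaw 0.002
```

>>> move_arm --targets "-1 0.2 0 1 -0.2 0 0; -1 0 -0.8 0 0 0 0; -1 0 -0.8 0 0 0 0; -1 0 -0.5 0 0 0 0; -1 0 0 0 0 0 0"

```text
clock: 7.65
eef_pos: [571.9, 36.7, 78.4]
tool_rot: [2.792, -0.001, 1.722]
force: [-0.3, -0.1, -1.9]
width: 13.3
gripper_force: 58.7
```

```bash
python3 nxt.py 0 .35
```

```text
7.65 [571.9  36.7  78.4] [-0.3 -0.1 -1.9]
[ 0.01 -1.86  0.03 -0.03 -0.09  0.08]
root tray [-38.6  -0.2  38.2] tilt 0.349 yaw 0.001
```

>>> move_arm --targets "-1 0 -0.5 0 0 0 0; -1 0 -0.5 0 0 0 0; -1 0 -0.4 0 0 0 0; -1 0 -0.4 0 0 0 0; -1 0 0 0 0 0 0"

```text
clock: 8.07
eef_pos: [555.7, 34.8, 72.2]
tool_rot: [2.791, -0.001, 1.722]
force: [-0.3, 0.1, -1.6]
width: 13.2
gripper_force: 58.7
```

```bash
python3 nxt.py 0 .35
python3 - <<'E'
from h import *
w=grab('wrist');sc=grab('scene')
cv2.imwrite('pics/j5.png',np.hstack([w['color'][:,80:480,::-1],sc['color'][120:330,180:380,::-1].repeat(2,0).repeat(2,1)]))
E
```

```text
8.0667 [555.7  34.8  72.2] [-0.3  0.1 -1.6]
[-0.04 -0.12 -0.    0.01 -0.12  0.1 ]
root tray [-54.8   0.3  31.9] tilt 0.35 yaw 0.002
```

View pics/j5.png

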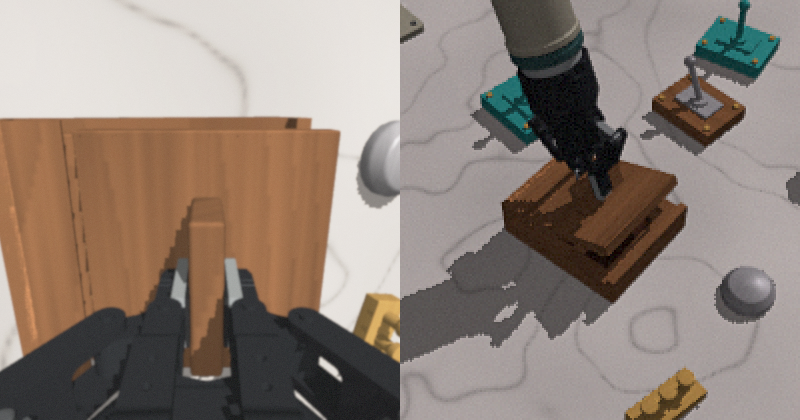

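The tongue is under the lip at a 0.35 rad tilt, with no contact force. Next I'll work out the lowering arc.

Run:
```python
from h import *
ths=np.linspace(.35,0,11); s=read_state(); p0=np.array(s['eef_pos'])
for a,b in zip(ths[:-1],ths[1:]):
    f=lambda t:tcp((-56-4*(1-t/.35)+1.2*(t/.35),31.5-1.5*(1-t/.35)),t)
    plan(f(b),tool(YT+np.pi/2,-b),1,Rc=tool(YT+np.pi/2,-a),pc=f(a))
```

```text
[ 0.    0.02  0.21  2.01  0.   -0.  ]
[-0.    0.02  0.21  2.01  0.    0.  ]
[-0.    0.02  0.21  2.01 -0.    0.  ]
[ 0.    0.02  0.21  2.01  0.   -0.  ]
[-0.    0.02  0.22  2.01 -0.    0.  ]
[ 0.    0.02  0.22  2.01  0.   -0.  ]
[0.   0.02 0.22 2.01 0.   0.  ]
[ 0.    0.02  0.22  2.01 -0.   -0.  ]
[ 0.    0.02  0.22  2.01  0.   -0.  ]
[-0.    0.02  0.22  2.01  0.    0.  ]
```

>>> move_arm --targets "-1 0 0.02 0.21 2 0 0; -1 0 0.02 0.21 2 0 0; -1 0 0.02 0.21 2 0 0; -1 0 0.02 0.21 2 0 0; -1 0 0.02 0.22 2 0 0"

```text
clock: 8.58
eef_pos: [560.3, 35.5, 63.6]
tool_rot: [2.952, 0.001, 1.723]
force: [-0.0, -0.2, -1.8]
width: 12.8
gripper_force: 58.7
```

```bash
python3 nxt.py 0 .175
```

```text
8.5833 [560.3  35.5  63.6] [-0.  -0.2 -1.8]
[-0.05 -0.18  0.14  0.83  0.04  0.21]
root tray [-56.    0.2  31.7] tilt 0.189 yaw 0.004
```

>>> move_arm --targets "-1 0 -0.02 0.22 2 0 0; -1 0 -0.02 0.22 2 0 0; -1 0 -0.02 0.22 2 0 0; -1 0 -0.02 0.22 2 0 0; -1 0 -0.02 0.1 1 0 0"

```text
clock: 9.0
eef_pos: [561.4, 35.1, 53.2]
tool_rot: [3.108, 0.0, 1.721]
force: [-0.0, 0.6, -1.7]
width: 13.3
gripper_force: 58.7
```

```bash
python3 nxt.py 0 0
```

```text
9.0 [561.4  35.1  53.2] [-0.   0.6 -1.7]
[ 0.01 -0.01  0.22  1.91  0.    0.09]
root tray [-59.3  -0.2  30.2] tilt 0.033 yaw 0.001
```

>>> move_arm --targets "-1 0 0 0.12 1 0 0; -1 0 0 0.1 0.9 0 0; -1 0 0 0 0 0 0; -1 0 0 0 0 0 0"

```text
clock: 9.33
eef_pos: [560.8, 35.2, 51.1]
tool_rot: [3.14, 0.001, 1.722]
force: [0.3, -0.4, -1.2]
width: 12.9
gripper_force: 58.8
```

```bash
python3 nxt.py 0 0
```

```text
9.3333 [560.8  35.2  51.1] [ 0.3 -0.4 -1.2]
[-0.01  0.06  0.01  0.08  0.04  0.13]
root tray [-60.6  -0.1  30. ] tilt 0.001 yaw 0.002
```

>>> move_arm --targets "-1 0 0 0.05 0 0 0; -1 0 0 0.05 0 0 0; -1 0 0 0 0 0 0"

```text
clock: 9.58
eef_pos: [560.8, 35.1, 51.0]
tool_rot: [3.139, 0.002, 1.722]
force: [-0.6, -0.0, 4.8]
width: 13.3
gripper_force: 59.7
```

>>> move_arm --targets "-0.3 0 0 0 0 0 0; -0.3 0 0 0 0 0 0; -0.3 0 0 0 0 0 0; -0.3 0 0 0 0 0 0"

```text
clock: 9.92
eef_pos: [560.3, 34.9, 50.0]
tool_rot: [3.141, 0.001, 1.722]
force: [-0.0, 0.2, -0.2]
width: 30.2
gripper_force: 0.0
```

>>> move_arm --targets "-0.3 0 0 -1 0 0 0; -0.3 0 0 -3 0 0 0; -0.3 0 0 -3.5 0 0 0; -0.3 0 0 -3.5 0 0 0; -0.3 0 0 -3.5 0 0 0"

```text
clock: 10.33
eef_pos: [559.7, 35.4, 197.2]
tool_rot: [3.141, 0.0, 1.723]
force: [0.3, -1.1, -0.5]
width: 29.9
gripper_force: 0.0
```

>>> move_arm --targets "-0.3 0 0 -3 0 0 0; -0.3 0 0 0 0 0 0; -0.3 0 0 0 0 0 0"

```text
clock: 10.58
eef_pos: [561.2, 35.5, 227.4]
tool_rot: [3.137, 0.002, 1.722]
force: [0.2, -0.1, -1.1]
width: 30.3
gripper_force: 0.0
```

Run:
```python
from h import *
import pickle
w=grab('wrist');sc=grab('scene'); pickle.dump((w,sc),open('w6.pkl','wb')); s=read_state();print(s['clock'],s['eef_pos'],s['tool_rot'],s['width'],s['qpos'])
cv2.imwrite('pics/j6.png',np.hstack([w['color'][:,80:480,::-1],sc['color'][120:330,180:380,::-1].repeat(2,0).repeat(2,1)]))
```

```text
10.6833 [559.59013349  34.64258808 224.66667616] [-3.14108264e+00  1.55041725e-03  1.72202853e+00] 30.004614895231473 [ 0.44354517  0.64971627 -0.89939345  1.76250603  0.58960942  1.02380827
 -0.52697873]
```

View pics/j6.png

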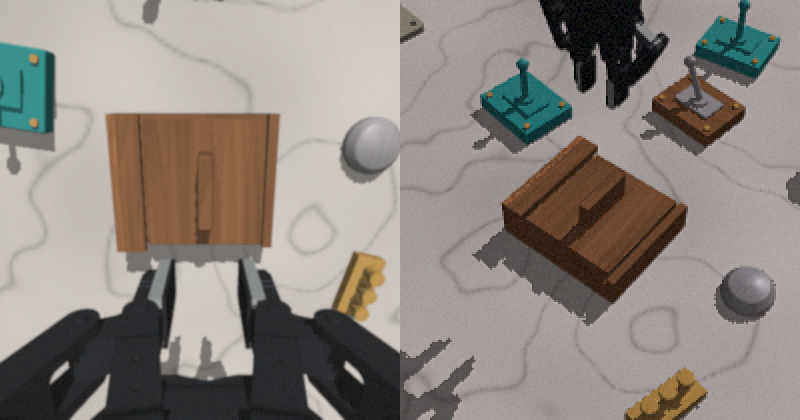

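The cover is seated flat with its tongue edge at the lip line, and it has been released. Next is the toggle: move to hover over the oak switch board with the fingers turned to close along its y.

Run:
```python
from h import *
plan([499,269,215],tool(3.187),15)
```

```text
[ 1.61 -0.16  0.06 -0.01  0.   -5.6 ]
[ 1.61 -0.01  0.06 -0.01  0.   -5.6 ]
[ 1.61  0.15  0.06 -0.01  0.   -5.6 ]
[ 1.58  0.31  0.06 -0.01  0.   -5.6 ]
[ 1.55  0.46  0.06 -0.01  0.   -5.6 ]
[ 1.49  0.61  0.06 -0.01  0.   -5.6 ]
[ 1.43  0.75  0.06 -0.01  0.   -5.6 ]
[ 1.35  0.89  0.06 -0.01  0.   -5.6 ]
[ 1.26  1.01  0.06 -0.01  0.   -5.6 ]
[ 1.15  1.13  0.06 -0.01  0.   -5.6 ]
[ 1.03  1.24  0.06 -0.01  0.   -5.6 ]
[ 0.91  1.33  0.06 -0.01  0.   -5.6 ]
[ 0.77  1.42  0.06 -0.01  0.   -5.6 ]
[ 0.63  1.48  0.06 -0.01  0.   -5.6 ]
[ 0.48  1.54  0.06 -0.01  0.   -5.6 ]
```

>>> move_arm --targets "-0.1 1.6 -0.1 0.1 0 0 -5.6; -0.1 1.6 0 0.1 0 0 -5.6; -0.1 1.6 0.1 0 0 0 -5.6; -0.1 1.6 0.3 0.1 0 0 -5.6; -0.1 1.5 0.5 0 0 0 -5.6"

```text
clock: 11.1
eef_pos: [539.3, 113.1, 220.3]
tool_rot: [-3.139, -0.0, 2.216]
force: [1.4, -1.2, -1.3]
width: 38.6
gripper_force: 0.0
```

```bash
python3 -c "
from h import *
s=read_state();print(s['qpos'],s['tool_rot'],s['eef_pos'])"
```

```text
[ 0.36251556  0.69069613 -1.02018841  1.78928667  0.67233846  1.05874056
 -0.2642274 ] [-3.13853136e+00 -3.15397648e-04  2.21613659e+00] [539.33054388 113.08122417 220.27670228]
```

>>> move_arm --targets "-0.1 1.5 0.6 0 0 0 -5.6; -0.1 1.4 0.7 0.1 0 0 -5.6; -0.1 1.4 0.9 0 0 0 -5.6"

```text
clock: 11.35
eef_pos: [526.9, 159.6, 219.2]
tool_rot: [-3.139, -0.001, 2.509]
force: [0.1, 0.0, -0.1]
width: 38.3
gripper_force: 0.0
```

```bash
python3 -c "
from h import *
s=read_state();print(s['qpos'],s['tool_rot'],s['eef_pos'])"
```

```text
[ 0.3041212   0.72164486 -1.0867665   1.79134069  0.71979938  1.09101045
 -0.10425565] [-3.13854630e+00 -7.91611334e-04  2.50907801e+00] [526.85127009 159.56706737 219.17458632]
```

>>> move_arm --targets "-0.1 2 2 0 0 0 0; -0.1 2 2 0 0 0 0"

```text
clock: 11.52
eef_pos: [518.8, 215.1, 218.8]
tool_rot: [-3.138, -0.001, 2.503]
force: [0.4, 0.7, -0.8]
width: 38.3
gripper_force: 0.0
```

```bash
python3 -c "
from h import *
s=read_state();print(s['qpos'],s['qd'],s['tool_rot'],s['eef_pos'])"
```

```text
[ 0.18915555  0.73107208 -1.07012436  1.76158563  0.71651143  1.10081604
 -0.19390653] [-0.71358316  0.0646001   0.09561601 -0.20953661 -0.01422288  0.06744941
 -0.5014445 ] [-3.13800947e+00 -8.74640693e-04  2.50303773e+00] [518.78167975 215.08153855 218.84995929]
```

Run:
```python
from h import *
plan([499,269,215],tool(2.75),3)
```

```text
[ 1.6   1.05  0.13 -0.07 -0.03 -4.72]
[ 1.51  1.18  0.13 -0.07 -0.03 -4.72]
[ 1.41  1.3   0.13 -0.07 -0.03 -4.72]
```

>>> move_arm --targets "-0.1 1.4 0.8 0.1 0 0 -4.7; -0.1 1.3 0.9 0.1 0 0 -4.7; -0.1 1.2 1 0.1 0 0 -4.7; -0.1 0 0 0 0 0 0; -0.1 0 0 0 0 0 0"

```text
clock: 11.93
eef_pos: [499.9, 259.2, 216.5]
tool_rot: [-3.139, -0.001, 2.751]
force: [0.9, -1.2, 0.1]
width: 38.3
gripper_force: 0.0
```

Run:
```python
from h import *
import pickle
w=grab('wrist','w7.png');sc=grab('scene'); pickle.dump((w,sc),open('w7.pkl','wb')); s=read_state();print(s['clock'],s['eef_pos'],s['tool_rot'],s['qpos'])
print(proj(w,[[499,269,22]]))
a=w['color'][20:300,140:420,::-1]; b=sc['color'][130:220,280:370,::-1]
cv2.imwrite('pics/j7.png',np.hstack([cv2.resize(a,(500,500),interpolation=2),cv2.resize(b,(300,300),interpolation=2,).copy() if 0 else cv2.copyMakeBorder(cv2.resize(b,(300,300),interpolation=2),0,200,0,0,0)]))
```

```text
12.0333 [501.03132106 257.79469278 216.90300636] [-3.13907582e+00  6.19084580e-04  2.74750449e+00] [ 0.1245545   0.75898769 -1.11865685  1.76013406  0.75692842  1.12681564
 -0.06680506]
[[296.30772899 180.44377744]]
```

View pics/j7.png

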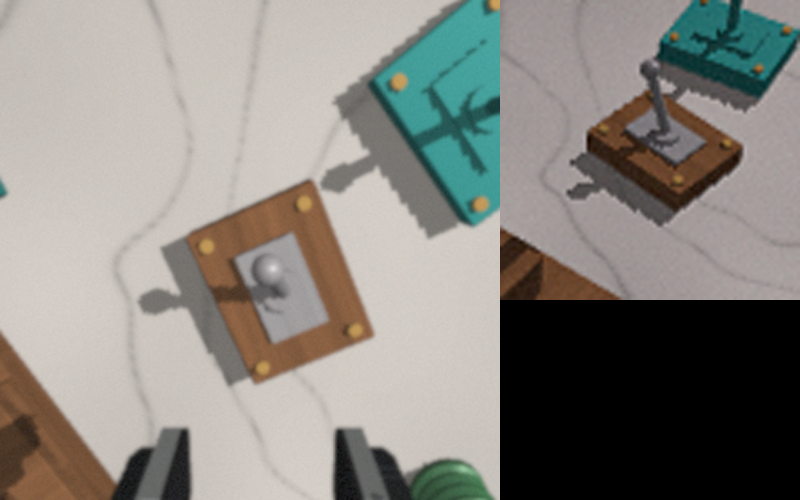

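The wrist view shows the oak board with corners at crop (188,237), (315,180), (373,334) and (255,382), and the knob at (270,270), leaning up-image towards the robot.

Run:
```python
from h import *
import pickle
w,sc=pickle.load(open('w7.pkl','rb'))
f=lambda q:np.array(q,float)/(500/280)+[140-.3,20-.3]
P=ray(w,f([(188,237),(315,180),(373,334),(255,382)]),22)[:,:2]; print(P.round(1))
c=P.mean(0); v=P[0]+P[1]-P[2]-P[3]; yaw=np.arctan2(-v[1],-v[0]); print('c',c,'yaw',yaw,[np.linalg.norm(P[i]-P[i-1]).round(1) for i in range(4)])
S=ray(w,f([(207,246),(305,203),(355,330),(263,369)]),23)[:,:2]; print('screws c',S.mean(0)); v=S[0]+S[1]-S[2]-S[3];print(np.arctan2(-v[1],-v[0]))
k=ray(w,f([(270,270)]),78.3)[0]; print('knob',k)
e=np.array([np.cos(yaw),np.sin(yaw)]); print('knob in board',(k[:2]-c)@e,(k[:2]-c)@np.array([-e[1],e[0]]))
k3=np.r_[c-26.4*e,78.3]; print('exp knob',k3)
plan(np.r_[k3[:2],78.3-12],tool(2.75),1)
```

```text
[[452.1 231.4]
 [450.3 309.7]
 [547.  310.2]
 [548.6 232.7]]
c [499.4809045  270.99024719] yaw 0.010012608646266559 [np.float64(96.5), np.float64(78.3), np.float64(96.7), np.float64(77.5)]
screws c [500.72772383 270.289894  ]
0.013735758106892544
knob [477.74167554 270.85880883  78.3       ]
knob in board -21.739455281004336 0.08623098103543111
exp knob [473.08222782 270.72591874  78.3       ]
[ 3.09  0.16 15.06 -0.14  0.04 -0.14]
```

>>> move_arm --targets "-0.1 1.5 0 0 0 0 0; -0.1 1.4 0.1 1 0 0 0; -0.1 0 0 3 0 0 0; -0.1 0 0 3 0 0 0; -0.1 0 0 3 0 0 0"

```text
clock: 12.45
eef_pos: [475.4, 269.6, 116.8]
tool_rot: [-3.141, 0.003, 2.747]
force: [1.2, -0.5, -0.8]
width: 38.4
gripper_force: 0.0
```

>>> move_arm --targets "-0.1 0 0 3 0 0 0; -0.1 0 0 1.5 0 0 0; -0.1 0 0 0 0 0 0; -0.1 0 0 0 0 0 0"

```text
clock: 12.78
eef_pos: [474.7, 270.0, 72.3]
tool_rot: [-3.14, 0.0, 2.748]
force: [0.1, -0.4, 0.6]
width: 38.3
gripper_force: 0.0
```

Run:
```python
from h import *
s=read_state();print(s['qpos'],s['tool_rot'])
plan([475,270.8,66],R.from_euler('xyz',s['tool_rot']),1)
```

```text
[-1.52193970e-03  9.10605280e-01 -9.45253392e-01  1.92138781e+00
  9.93105772e-01  8.71776782e-01 -3.08440533e-01] [-3.13961568e+00  3.79475624e-04  2.74804852e+00]
[0.   0.09 0.63 0.   0.   0.  ]
```

>>> move_arm --targets "-0.1 0 0.1 0.6 0 0 0; -1 0 0 0 0 0 0; -1 0 0 0 0 0 0; -1 0 0 0 0 0 0; -1 0 0 0 0 0 0"

```text
clock: 13.2
eef_pos: [475.2, 271.9, 67.7]
tool_rot: [-3.141, 0.002, 2.75]
force: [-1.7, -1.3, 4.8]
width: 12.0
gripper_force: 58.5
```

>>> move_arm --targets "-1 0 0 0 0 0 0; -1 0 0 0 0 0 0"

```text
clock: 13.37
eef_pos: [475.1, 271.9, 67.7]
tool_rot: [-3.141, 0.002, 2.75]
force: [-2.2, -1.1, 6.6]
width: 11.9
gripper_force: 58.6
```

Run:
```python
from h import *
import pickle
w,sc=pickle.load(open('w7.pkl','rb'))
def Pm(d): K,Rm,t=cam(d); return K@np.c_[Rm,t]
f=lambda q:np.array(q,float)/(500/280)+[140-.3,20-.3]
a=f((270,269)); b=np.array([280+150/3.333-.35,130+69/3.333-.35])
X=cv2.triangulatePoints(Pm(w),Pm(sc),a.reshape(2,1),b.reshape(2,1)).ravel(); X=X[:3]/X[3]; print(X,a-proj(w,X)[0],b-proj(sc,X)[0])
# gray-blob of the knob in both, for size and centre
for d,(u,v),r in((w,a,14),(sc,b,8)):
    u,v=int(round(u)),int(round(v)); h=cv2.cvtColor(d['color'],cv2.COLOR_RGB2HSV)[v-r:v+r+1,u-r:u+r+1]; print(u,v); print(h[::2,::2,2] if r>8 else h[:,:,2])
```

```text
[477.09760042 271.58405805  81.62893131] [-0.54516341 -0.25482592] [0.13040849 0.00039852]
291 170
[[127 133 135 133 127 121 130 149 160 160 163 163 160 163 157]
 [125 129 125 123 139 152 160 163 162 163 160 164 163 163 159]
 [116 128 140 154 157 157 160 161 163 164 160 161 159 165 164]
 [150 160 163 155 144 135 135 144 153 161 160 161 160 162 164]
 [162 166 155 126 114 131 146 153 157 157 157 160 162 164 164]
 [163 162 140 100 120 143 159 168 174 169 158 160 161 162 163]
 [162 159 114 103 128 148 170 187 198 183 165 158 160 161 162]
 [163 150 103 100 130 149 175 205 217 190 166 154 152 161 156]
 [164 151 102  98 122 143 163 184 189 179 164 154 150 154 155]
 [159 161 115  93 111 135 150 160 168 161 155 157 161 158 158]
 [142 161 140  90  99 120 133 144 150 147 141 152 161 159 159]
 [125 149 155 124  84 100 111 122 120 121 129 143 155 159 158]
 [ 94 113 121 105  91  89  88  87  86  99 121 136 148 159 159]
 [ 83  86  95  94  95  95  98  89  76  86 106 126 142 156 158]
 [ 84  87  93  96  95  93  95  95  83  76  89 110 136 157 158]]
325 150
[[161 159 162 164 165 161 162 162 168 165 153  
[... 460 characters left out ...]
165 164 164  93  69  90 108 162 124  76  83  72  64  61  57]
 [167 161 163 166 165  69  59  74  89  92 103  77  86  88  89  90  74]
 [164 167 163 167 167  57  56  68  68  70  77  78  89  86  85  88  90]
 [159 165 167 164 167 117  68  61  61  58  89  82  88  86  88  88  91]
 [164 163 166 159 171 164 119  57  57  67 131 111 110  81  87  89  86]
 [164 164 167 166 166 167 164 104  62  63 104 174 167 107 109  84  86]
 [167 163 167 166 162 167 167  98  60  64  92 170 171 170 167 108  88]
 [166 163 166 163 165 165 159 125  58  66  78 147 168 173 173 156  77]
 [165 165 168 168 164 160 111 107  68  65  71 133 160 159 155  80  82]
 [165 166 165 158 155 122  93  71  96  64  68  89  91  83  81  81  86]]
```

>>> move_arm --targets "-1 -0.46 0.19 -0.15 0 0 0; -1 -0.46 0.19 -0.12 0 0 0; -1 -0.46 0.19 -0.1 0 0 0; -1 -0.46 0.19 -0.08 0 0 0; -1 -0.46 0.19 -0.03 0 0 0"

```text
clock: 13.78
eef_pos: [498.9, 268.2, 70.9]
tool_rot: [-3.133, 0.002, 2.749]
force: [-0.3, -8.9, 5.5]
width: 9.8
gripper_force: 58.5
```

>>> move_arm --targets "-1 0 0 0 0 0 0; -1 0 0 0 0 0 0; -1 0 0 0 0 0 0"

```text
clock: 14.03
eef_pos: [501.1, 269.6, 71.1]
tool_rot: [-3.138, 0.003, 2.748]
force: [1.0, -2.3, -0.7]
width: -0.2
gripper_force: 1.1
```

Run:
```python
from h import *
s=read_state();print(s['clock'],s['eef_pos'],s['tool_rot'],s['force'],s['torque'],s['qpos'],s['width'])
sc=grab('scene'); 
for a in(-.4,-.2,0,.1): print(a,proj(sc,[[500+55*np.sin(a),271,30+55*np.cos(a)],[500+25*np.sin(a),271,30+25*np.cos(a)]]).round(1).tolist())
print(cv2.cvtColor(sc['color'],cv2.COLOR_RGB2HSV)[140:176,312:342,2])
```

```text
14.0333 [501.08047999 269.62295874  71.0919156 ] [-3.13845291  0.00318054  2.74802461] [ 0.95985695 -2.31509763 -0.68193342] [-0.47292016 -0.2854184   0.06290284] [ 0.00926888  0.93347705 -0.94415868  1.85933589  0.98325095  0.9044242
 -0.25067192] -0.1886500155419358
-0.4 [[324.8, 151.0], [327.1, 161.2]]
-0.2 [[327.8, 152.0], [328.4, 161.7]]
0 [[331.0, 153.8], [329.8, 162.5]]
0.1 [[332.6, 154.9], [330.5, 163.0]]
[[165 163  55 ...  16  13  10]
 [159 167 134 ...  19  11  15]
 [165 166 166 ...   8  20  21]
 ...
 [ 85 106 112 ... 122  82  80]
 [ 46  62 104 ...  86  73 106]
 [ 53  47  58 ...  91 110 107]]
```

The skewed pinch let the knob slip out and the fingers shut empty. I'll raise the arm, look again, then push the knob with shut fingers instead.

>>> move_arm --targets "-1 0 0 -3 0 0 0; -1 0 0 -4 0 0 0; -1 0 0 -4 0 0 0; -1 0 0 -2 0 0 0; -1 2 0 0 0 0 0"

```text
clock: 14.5
eef_pos: [485.9, 281.8, 206.5]
tool_rot: [3.132, 0.007, 2.745]
force: [0.7, 0.1, -0.7]
width: -0.2
gripper_force: 0.0
```

Run:
```python
from h import *
np.set_printoptions(threshold=10000,linewidth=250)
w=grab('wrist');sc=grab('scene');s=read_state();print(s['clock'],s['eef_pos'],s['width'])
for a in(-.5,-.4,-.2,0,.2): print(a,proj(sc,[[500+55*np.sin(a),271,30+55*np.cos(a)]]).round(1).tolist(),proj(w,[[500+55*np.sin(a),271,30+55*np.cos(a)]]).round(1).tolist())
print(cv2.cvtColor(sc['color'],cv2.COLOR_RGB2HSV)[142:170,316:346,2])
import pickle;pickle.dump((w,sc),open('w8.pkl','wb'))
```

```text
14.6 [478.92597398 282.68193386 203.65795539] -0.3769156702087944
-0.5 [[323.3, 150.8]] [[269.1, 192.6]]
-0.4 [[324.8, 151.0]] [[271.3, 198.6]]
-0.2 [[327.8, 152.0]] [[276.1, 210.6]]
0 [[331.0, 153.8]] [[281.1, 222.2]]
0.2 [[334.1, 156.2]] [[286.0, 232.7]]
[[159 159 158 158 159 161 161 162 158 159 163 153  78 107 100  59  76 100 113 113 114 114 110  69  75  73  52  47  53  55]
 [161 160 160 161 164 161 162 160 163 166 164 120  44  50  62  94 113 112 116 114 115 112 116 116 121 117  49  56  55  54]
 [165 162 160 163 160 162 162 164 162 164 163 127  45  54  53  55  59  79 102 112 109 116 112 115 117 108  55  55  56  75]
 [161 163 160 165 161 162 164 164 165 164 171 112  50  51  50  55  48  48  52  57  86 109 108 111 104  49  54  75  75 120]
 [161 159 159 163 159 163 163 162 165 165 149  54  49  50  51  56  53  56  49  52  55  54  61  77  48  57  79 125 118 110]
 [164 162 165 164 162 161 164 169 155 156  91  59  52  52  54  48  52  52  52  54  50  53  56  52  54  64 114 119 112 118]
 [164 163 163 162 164 161 164 150 121 110 131 106  67  57  56  56  55  48  51  52  55  55  52  57  53  55
[... 1901 characters left out ...]
121 123  56  61  68  99  93 103 105 105 107 102 102 128 158 173 170 167 166 169 168]
 [ 93  98 101 103 109 118 131 131 129 124 122  85  59  70  98 114  97  99 100 103 101 104 101 100 145 164 170 166 167 166]
 [ 90  93 103 105 116 126 122 125 124 125 126  86  59  67  91 131 119 109  97  93 100 109 106 104  94 120 156 167 170 164]
 [ 96  91 114 131 127 123 126 120 126 126 126 106  56  64  75 123 125 124 113 102  99 101 103 106 104 104 102 144 161 171]
 [103  83 123 126 129 127 123 123 125 118 117 116  54  65  74 114 129 126 128 120 106  99 103 102 104 103 104 104 119 157]
 [ 91  50  53 107 119 126 126 127 118  84  57  63  61  57  83 115 125 125 124 131 129 109  98 102 100 105 107 104 107 101]]
```

Run:
```python
from h import *
s=read_state();print(s['qpos'])
plan([444,271,203],tool(2.75),1)
```

```text
[ 0.06722393  0.75867149 -1.10154159  1.79872507  0.76824902  1.08145522
 -0.13339269]
[ 2.79 -2.4   0.06  0.2   0.04  0.27]
```

>>> move_arm --targets "-1 1.4 -1.2 0 0 0 0; -1 1.4 -1.2 0.5 0 0 0; -1 0 0 3 0 0 0; -1 0 0 3 0 0 0; -1 0 0 3 0 0 0"

```text
clock: 15.02
eef_pos: [446.3, 268.5, 105.6]
tool_rot: [3.141, 0.001, 2.751]
force: [1.5, 0.4, 0.1]
width: -0.2
gripper_force: 0.0
```

>>> move_arm --targets "-1 0 0 2 0 0 0; -1 0 0 1.5 0 0 0; -1 0 0 0 0 0 0; -1 0 0 0 0 0 0"

```text
clock: 15.35
eef_pos: [445.6, 268.5, 71.0]
tool_rot: [-3.141, -0.001, 2.751]
force: [-0.2, 0.9, 0.4]
width: 0.1
gripper_force: 0.0
```

Run:
```python
from h import *
s=read_state();print(s['qpos'],s['force'],s['eef_pos'])
plan([461,271,72],R.from_euler('xyz',s['tool_rot']),1)
```

```text
[-0.02214832  0.88368261 -0.93215886  1.99225387  1.0080951   0.82375087
 -0.37232531] [-0.24872007  0.85559957  0.40673382] [445.61323199 268.5018701   71.04041129]
[-1.33  0.82 -0.1   0.    0.    0.  ]
```

>>> move_arm --targets "-1 -0.7 0.34 -0.05 0 0 0; -1 -0.6 0.3 0 0 0 0; -1 -0.6 0.3 0 0 0 0; -1 -0.6 0.28 0 0 0 0; -1 -0.4 0.18 0 0 0 0"

```text
clock: 15.77
eef_pos: [479.8, 270.4, 72.7]
tool_rot: [3.141, 0.002, 2.749]
force: [-3.0, 0.8, 1.4]
width: 0.4
gripper_force: 0.8
```

>>> move_arm --targets "-1 0 0 0 0 0 0; -1 0 0 0 0 0 0"

```text
clock: 15.93
eef_pos: [479.1, 269.6, 72.1]
tool_rot: [-3.141, 0.002, 2.749]
force: [-0.4, -0.0, 0.4]
width: 0.2
gripper_force: 0.0
```

```bash
cat > knob.py <<'E'
from h import *
np.set_printoptions(threshold=10000,linewidth=250)
sc=grab('scene');s=read_state();print(s['clock'],np.round(s['eef_pos'],1),np.round(s['force'],1))
for a in(-.4,-.2,0,.2,.4,.5): print(a,proj(sc,[[500+55*np.sin(a),271,30+55*np.cos(a)]]).round(1).tolist(),proj(sc,[[500+30*np.sin(a),271,30+30*np.cos(a)]]).round(1).tolist())
print(cv2.cvtColor(sc['color'],cv2.COLOR_RGB2HSV)[143:170,316:350,2])
E
python3 knob.py
```

```text
15.9833 [478.8 269.6  72.1] [ 0.2 -0.6  0. ]
-0.4 [[324.8, 151.0]] [[326.7, 159.5]]
-0.2 [[327.8, 152.0]] [[328.3, 160.1]]
0 [[331.0, 153.8]] [[330.0, 161.0]]
0.2 [[334.1, 156.2]] [[331.7, 162.4]]
0.4 [[337.0, 159.2]] [[333.2, 164.0]]
0.5 [[338.4, 160.9]] [[334.0, 164.9]]
[[ 35   1  15  10  21  14   8  13  17  17  16  16  29  26  12  11  34  96 119 116 114 117 115 120 120 118  57  63  59  48  54  65  97 113]
 [110  55  20  44   9  17   9  23  15  11  21  13  32  59  35  23  52  81 109 116 115 115 114 120 116 103  53  58  59  80  74  70  52  49]
 [165 135  94 118   0  22  17  17  22  35  51  39  32  65  50  18  41  55  48  60  83 114 108 113 104  49  54  74  79 118 120 116  67  76]
 [163 168 175 178   0  21   0   9  22  58  64  45  25  66  37  21  57  53  54  49  48  59  62  76  50  59  79 123 120 116 116 120 119 121]
 [166 164 171 163   0  20  17  12  20  57  62  35  31  65  24  20  54  53  43  50  50  55  56  59  56  67 112 122 115 121 121 115 117 119]
 [164 166 166 124   0   7  19  16  27  58  66  18  45  65  25  32  57  55  52  52  52  55  53  55  54  53  51  59  90 112 108 117 11
[... 2226 characters left out ...]
168]
 [ 94  99 101 102 109 118 128 129 127 124 127 125 102  55  61  62 101 104 104 109 106 106 104 106 150 164 170 168 172 168 167 172 168 169]
 [ 93  95 102 107 119 133 129 125 128 125 127 126 101  54  62  61 125 111  99 104 105 105 108 105 101 120 163 169 173 170 171 170 171 171]
 [ 96  94 117 132 131 126 128 124 127 126 125 129  79  53  58  71 133 128 116 106  99 105 105 108 105 107 102 146 164 174 173 171 170 166]
 [102  86 124 128 130 128 125 129 128 120 127 125  62  59  57  84 129 127 131 118 110 101 101 106 108 108 110 106 120 162 162 173 172 171]
 [ 91  47  57 107 125 129 129 128 115  86 123 119  58  64  60 104 131 126 128 131 128 116 101 101 103 109 106 105 104 102 132 164 174 171]]
```

The toggle now stands near upright: knob at scene about (332,153), shaft at u about 330, so a is roughly 0 to 0.08. I'll dwell, then push on.

>>> move_arm --targets "-1 0 0 0 0 0 0; -1 0 0 0 0 0 0; -1 0 0 0 0 0 0; -1 0 0 0 0 0 0; -1 0 0 0 0 0 0"

```text
clock: 16.4
eef_pos: [478.3, 270.0, 72.1]
tool_rot: [-3.141, 0.001, 2.75]
force: [1.0, 0.0, -0.6]
width: 0.1
gripper_force: 0.0
```

>>> move_arm --targets "-1 0 0 0 0 0 0; -1 0 0 0 0 0 0; -1 0 0 0 0 0 0; -1 0 0 0 0 0 0; -1 0 0 0 0 0 0"

```text
clock: 16.82
eef_pos: [478.4, 270.0, 72.1]
tool_rot: [-3.141, 0.001, 2.75]
force: [-0.2, 0.2, -0.3]
width: -0.1
gripper_force: 0.0
```

>>> move_arm --targets "-1 -0.45 0.2 -0.05 0 0 0; -1 -0.45 0.2 -0.05 0 0 0; -1 -0.45 0.2 0 0 0 0; -1 -0.45 0.2 0 0 0 0; -1 -0.45 0.2 0 0 0 0"

```text
clock: 17.23
eef_pos: [503.2, 270.3, 72.8]
tool_rot: [-3.14, 0.0, 2.75]
force: [-2.0, -0.4, -1.6]
width: -0.1
gripper_force: 1.1
```

>>> move_arm --targets "-1 -0.2 0.1 0 0 0 0; -1 0 0 0 0 0 0; -1 0 0 0 0 0 0"

```text
clock: 17.48
eef_pos: [505.7, 270.9, 73.2]
tool_rot: [3.141, 0.002, 2.75]
force: [-0.7, -0.1, -0.1]
width: 0.0
gripper_force: 0.2
```

```bash
python3 knob.py
```

```text
17.5333 [505.6 271.1  73.3] [-0.2 -0.8 -0.6]
-0.4 [[324.8, 151.0]] [[326.7, 159.5]]
-0.2 [[327.8, 152.0]] [[328.3, 160.1]]
0 [[331.0, 153.8]] [[330.0, 161.0]]
0.2 [[334.1, 156.2]] [[331.7, 162.4]]
0.4 [[337.0, 159.2]] [[333.2, 164.0]]
0.5 [[338.4, 160.9]] [[334.0, 164.9]]
[[165 168 107  58   7  18  22  12   3  17  16  10  16  19  14  16  14  17  12   8  18  24  18  16  10  18  23   8  19  16  16  22  36  97]
 [166 165 165 140  57  15  14  16  12  23  15  19  12  21  15  19  20  16  21  15  21  14  13  21  18  19  13  22  15  20  37  45  49  54]
 [165 165 167 170 138  58   0  14  14  21  18  12  21  20  18  19  17  16  32  17  11  17  20   3  14  12  31  68  73  65  84  98  75  73]
 [166 163 168 167 171 137  61  20  13  14   5  20  17  15  25   8   9  16  15  10   6  16  12  25  18  30  88 123 122 120 121 119 122 120]
 [165 166 164 165 164 170 139  94  18   8  16  12  10  23  15  17  18  25  17   9  15  15  12  10  14  48 111 122 114 119 118 116 117 117]
 [163 166 166 165 168 170 176 174  54  11  11  18  24  16  18  15  14  15  13  19  29  42  21  17  31  56  55  61  86 113 110 114 12
[... 2226 characters left out ...]
168]
 [ 95  97 101 106 110 118 130 127 126 127 126 130 126 132 124  72  54  59  60  65  91 109 101 104 150 163 174 173 169 168 170 170 169 168]
 [ 93  98 107 112 120 129 126 126 127 127 128 130 127 118  76  54  59  50  64  90 110 108 107 104 103 122 157 170 172 171 167 170 169 169]
 [101 101 119 133 132 126 125 127 125 129 125 129 123  73  52  54  57  66  97 105 100 103 105 106 107 106 103 148 163 171 171 171 171 172]
 [100  83 126 129 129 131 124 129 122 121 129 125  99  48  57  53  66 101 136 124 113  99  99 105 110 107 106 102 118 163 167 171 169 173]
 [ 92  49  57 102 122 128 130 125 115  85 133 128  49  54  51  54 104 127 128 132 129 116 104 100 101 112 110 111 107 102 132 168 166 169]]
```

>>> move_arm --targets "-1 -0.2 0.08 0 0 0 0; -1 -0.1 0.04 0 0 0 0; -1 0 0 0 0 0 0"

```text
clock: 17.78
eef_pos: [506.5, 271.0, 73.1]
tool_rot: [-3.14, -0.002, 2.751]
force: [-5.5, -0.9, 1.9]
width: -0.1
gripper_force: 2.7
```

>>> move_arm --targets "-1 0.5 -0.2 0 0 0 0; -1 1.5 -0.6 0 0 0 0; -1 1 -0.4 -2 0 0 0; -1 0 0 -4 0 0 0; -1 0 0 -4 0 0 0"

```text
clock: 18.2
eef_pos: [475.0, 270.9, 173.6]
tool_rot: [-3.139, 0.0, 2.752]
force: [1.0, 0.9, 0.7]
width: -0.0
gripper_force: 0.0
```

>>> move_arm --targets "-1 0 0 -3 0 0 0; -1 0 0 0 0 0 0; -1 0 0 0 0 0 0; -1 0 0 0 0 0 0"

```text
clock: 18.53
eef_pos: [476.4, 270.6, 202.9]
tool_rot: [-3.141, 0.002, 2.75]
force: [-0.2, -0.9, 0.0]
width: 0.1
gripper_force: 0.0
```

```bash
sed -i 's/143:170,316:350/153:168,328:346/' knob.py; python3 knob.py
python3 - <<'E'
from h import *
# cover check: rail-face line and cover edges in the release picture vs predicted home outline
import pickle
w,sc=pickle.load(open('w6.pkl','rb')); s2=grab('scene')
e=np.array([np.cos(YT),np.sin(YT)]);n=np.array([-e[1],e[0]])
print(proj(w,[np.r_[C+e*x+n*y,82] for x,y in((-7,-35),(7,-35),(7,35),(-7,35))]).round(1).tolist())
d=np.abs(s2['color'][180:280,220:330].astype(int)-sc['color'][180:280,220:330]).max(2); print('cover change px',(d>40).sum())
E
```

```text
18.5833 [476.  270.4 202.2] [0.5 0.2 0.2]
-0.4 [[324.8, 151.0]] [[326.7, 159.5]]
-0.2 [[327.8, 152.0]] [[328.3, 160.1]]
0 [[331.0, 153.8]] [[330.0, 161.0]]
0.2 [[334.1, 156.2]] [[331.7, 162.4]]
0.4 [[337.0, 159.2]] [[333.2, 164.0]]
0.5 [[338.4, 160.9]] [[334.0, 164.9]]
[[106 110  83  87  89  88  84  85  89  93  85  89  72  62  63  54  51  53]
 [169 169 104 105  81  84  83  85  86  86  88  89  88  92  89  71  64  63]
 [169 166 171 172 109  87  83  86  85  84  82  88  87  90  90  90  85  92]
 [167 170 171 175 159  85  88  88 111  81  84  88  81  86  90  89  88  90]
 [146 160 153 157  82  80  83 119 174  94  88 110 119  88  83  86  83  86]
 [ 96  90  81  82  84  83 118 174 164 111  98 122 166 110  97  83  88  88]
 [102 103 101  93  88 113 174 170 121  56  79  98 105 127 142 107 105 110]
 [102 104 106  99 103 170 171 170  68  60  69  86  84  95 134 175 174 169]
 [ 98 104 105 105 103 119 146 158  69  62  59  64  63  75 138 170 169 167]
 [ 97  95 103 104 105 103  89  47  53  55  56  67  76 100 170 164 167 170]
 [115  99 100 103 102  85  52  56  57  55  81 113 131 177 169 166 167 164]
 [127 118 109  89  76  53  55  53  57  83 141 164 171 171 170 169 167 167]
 [126 129 122  78  52  59  55  56  87 105 103 104 149 161 172 169 166 168]
 [124 118  82  51  55  57  65  86 107 103 106 101 104 119 156 167 169 166]
 [123  76  47  50  54  64  94 102 101 101 105 104 106 104 104 144 162 166]]
[[278.1, 230.5], [293.0, 230.5], [293.7, 155.6], [277.7, 155.6]]
cover change px 1183
```

```bash
python3 -c "
from cell import order
print(order.finish_job())"
```

```text
the job is handed in; nothing more can be done
None
```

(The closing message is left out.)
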